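# Refit the drive gear of the tilted decorating turntable

## Task

Fit the larger of the two loose gears, hub up, onto the bare spindle of the tilted turntable. Keep hold of it as you lower it along the spindle, rocking it about its axis until its teeth slip into mesh with the pinion beside it, without forcing it, and let go only when it sits fully home on the spindle's shoulder. Leave the tureen, plate, cup, glaze jar and pot of brushes where they stand.

Things in the scene. Friction and masses are not known exactly. Their poses are not given: they have to be found in the camera images.
- drive_gear_center (a point): Centre, half-way up, of the drive gear to be fitted: the larger of two ivory nylon spur gears lying hub up on the bench. 20 teeth (one every 18 deg, one of them on +x), 108 mm over the teeth; toothed rim 16 mm thick, at the bottom; total height 56 mm; about 0.35 kg. z is its axis, towards the hub end; the underside is 28 mm below this point. Tooth ends are square.
- drive_gear_hub (a point): Where to grip the drive gear: on its axis, 20 mm below the top of its plain round hub, which is 40 mm across and stands 40 mm clear above the rim. Through bore 22 mm. Axes as the gear's.
- spindle_seat (a point): Centre of the spindle's shoulder (34 mm across), on which the gear's underside must sit: fully home, the gear's centre is 28 mm up the spindle from here. z points up along the spindle, leaning 24 to 36 deg from vertical towards the robot's side; x points up the slope to the pinion. 8 mm below lies the head plate (205 by 166 mm).
- spindle_tip (a point): Tip of the bare steel spindle, 58 mm up from the shoulder; axes as the shoulder's. The spindle is 20 mm thick up to 36 mm above the shoulder, tapers to 12 mm at 46 mm, and ends in a threaded nose 12 mm thick.
- pinion_face (a point): Centre of the upper face of the steel pinion on the head plate: 12 teeth, 68 mm over them, axis parallel to the spindle, 80 mm up the slope. The face is 15 mm above the shoulder's level, so a gear standing on its teeth is 15 mm short of home. Locked by its worm motor; how its teeth stand varies and is not given by this frame. Tooth ends square; play in mesh about 2 deg of the gear.
- head (a joint): Lean of the turntable's head from level, about its trunnions (rad), clamped: 0.42 to 0.62.
- turntable: Grey cast stand of the decorating turntable, fixed to the bench. Origin under the middle of its base (240 by 225 mm); its front is -x. Two cheeks 195 mm apart carry the head on trunnions 150 mm above the bench, straight above the origin; the cheeks reach 160 mm (round bosses 186 mm) up.
- small_gear: The smaller loose gear, not wanted: same nylon, 15 teeth, 83 mm over the teeth, rim 16 mm thick, hub 36 mm across, 40 mm high in all. Origin at the centre of its underside.
- tureen: White lidded tureen, 224 mm across, 180 mm high. Origin under its centre.
- plate: White plate, 220 mm across, 22 mm high. Origin under its centre.
- cup: White cup without handle, 76 mm across, 60 mm high. Origin under its centre.
- brush_pot: White ceramic pot, 76 mm across and 88 mm high, with brushes standing in it up to about 220 mm high and 40 mm out from its middle. Origin under its centre.
- glaze_jar: Jar with a white lid, 68 mm across, 85 mm high. Origin under its centre.

How it is judged:
On the way, in this order (a step that is already met when the one before it is completed fails the run):
1. the larger gear is picked up (contact force between the fingers and drive_gear above 1 N and height (world z) of drive_gear_center above 0.06 m), for 0.2 s.
2. the gear, still held, is threaded on the spindle, its underside 20 to 50 mm short of the shoulder (x of drive_gear_center in the frame of spindle_seat between -0.007 and 0.007 m and y of drive_gear_center in the frame of spindle_seat between -0.007 and 0.007 m and contact force between the fingers and drive_gear above 1 N and z of drive_gear_center in the frame of spindle_seat between 0.048 and 0.078 m and angle between the z axis of drive_gear_center and the z axis of spindle_seat, either way round below 0.12 rad), for 0.1 s.
3. the gear, still held, is in mesh and fully home on the shoulder (contact force between the fingers and drive_gear above 1 N and x of drive_gear_center in the frame of spindle_seat between -0.004 and 0.004 m and y of drive_gear_center in the frame of spindle_seat between -0.004 and 0.004 m and z of drive_gear_center in the frame of spindle_seat below 0.0315 m and z of drive_gear_hub in the frame of spindle_seat above 0.03 m and angle between the z axis of drive_gear_center and the z axis of spindle_seat, either way round below 0.06 rad), for 0.1 s.
At the end, for the whole second after the job is handed in: The larger gear rests, let go, on the spindle's shoulder in mesh with the pinion: its underside within 3.5 mm of the shoulder, its axis within 4 mm and 3.4 deg of the spindle's, hub outwards (x of drive_gear_center in the frame of spindle_seat between -0.004 and 0.004 m and y of drive_gear_center in the frame of spindle_seat between -0.004 and 0.004 m and z of drive_gear_center in the frame of spindle_seat below 0.0315 m and z of drive_gear_hub in the frame of spindle_seat above 0.03 m and angle between the z axis of drive_gear_center and the z axis of spindle_seat, either way round below 0.06 rad and linear speed of drive_gear below 0.02 m/s); the robot touches nothing.
It fails at once if the gear is forced against the pinion (over 45 N) (contact force between drive_gear and pinion above 45 N).
It fails at once if the tureen, plate, cup, brush pot or glaze jar is moved by more than 30 mm or tipped (distance of any of tureen, plate, cup, brush_pot, glaze_jar from where it was at the start of the episode above 0.03 m or angle between any of tureen, plate, cup, brush_pot, glaze_jar's own z axis and vertical above 0.3 rad).
It also fails if it takes over 54 s, if anything falls off the work surface, if the arm or the gripper's body presses on something with over 40 N, if the wrist force passes 120 N, or if a joint passes its speed limit or range.

## Robot

A 6-joint arm with a two-finger parallel gripper is mounted at the origin on the work surface. World frame = base frame: x ahead of the robot, y to its left, z up, the work surface at z = 0. Lengths are in m, angles in rad, forces in N, time in s.
With the tool pointing down it reaches from about 0.35 to 0.875 m from the base axis. Payload 15.5 kg.
Tool frame: the origin (TCP) lies midway between the tips of the shut fingers; the grasp point (between the pads) lies 19 mm behind it; z points along the fingers, y is the line along which they close (so a half turn about z gives the same grasp; the last joint's range is limited). The gripper opens to 85 mm and grips with 20 to 120 N. Pads are 22 mm wide; open, the fingers measure 114 mm over their backs; the gripper's body (76 mm by 85 mm) begins 54 mm behind the grasp point. The pads swing forward as they close: fully open they stand 13 mm farther back than shut.
Start: joints at [1.026, 0.494, 1.345, -0, 1.302, -0.096], TCP at [0.272, 0.563, 0.231] pointing down, gripper open.
Joint ranges: [-2.91, 2.91], [-0.82, 2.16], [0.22, 2.67], [-1.22, 4.37], [0.12, 2.79], [-3.08, 3.08]. Speed limits (rad/s): [1.89, 1.89, 2.57, 3.01, 3.01, 3.01].

## Interface

Orientations are given as a unit quaternion [x, y, z, w].
In Python, from plant import robot gives the robot as it stands.
- The arm moves only by the tool step_arm, never from a script. Its argument "plan" is a list of rows, each a list of 7 numbers: the turn, a rotation vector about the tool's x, y, z in degrees, then the shift along the tool's x, y, z in cm, then the finger opening in cm, from 0 to 8.54. In form: [[ax, ay, az, dx, dy, dz, claw], ...]. A call has 1 to 12 rows; each row shifts and turns the commanded pose from where the row before left it, along the tool's axes as they then stand; what a row does not reach is not made up. A row lasts 1/8 s, in which the tool goes at most 62.5 mm and 10.7 degrees, less where a joint would pass 70% of its speed; a pose out of reach is approached as far as the arm can. A call with a gripper value outside its range is refused whole. The fingers move at their own pace and stop on an object; "grip_force" is the grip in N (left out, the last holds). Time passes only in rows, so rows that do not move let the fingers close. It gives the time, the measured TCP pose, the force, the opening and the grip force at its end, in the units of the state.
- robot.get_state(): the state, without advancing time (a new reading comes with each control period).
- robot.camera(name): name is "scene" or "top" or "wrist"; returns a dict with "img" (384x512x3 uint8, red, green, blue), "fx", "fy", "cx", "cy" (pixels), "cam_to_world" (4x4, takes a point from camera to world coordinates). Camera axes: x right, y up, looking along -z (the intrinsics and any distortion apply to the point x, -y, -z); pixel columns grow to the right and rows downward; lengths in m; the calibration is good to about 2 mm. A picture is of the moment at which its call begins. There is no depth.
- robot.finish_job(): hands the job in; it is judged then, once.
Trained networks look in a picture, given as the dict that the camera call returned (one of the last four; its "shot" number tells which), for a name from the list of things; names that differ only in an ending like _2 or _b are one class to them, and where a whole thing is asked for, a point or a joint stands for the part that bears it (a point fixed in the world has none). Each returns a list of dicts, best first, with "conf" (0 to 1); they miss things now and then, are a little off and sometimes report something else, mostly with a low value. They report only what shows in the picture. A call takes as long as a camera call.
- robot.search_frame(picture, thing): "box" ([centre column, centre row, width, height] in pixels, round what is visible of it).
The state is a dict: "clock": time; "joints": joint angles; "qd": joint speeds; "joint_efforts": joint torques, N m; "tcp_pos": TCP position; "eef_rot": TCP orientation; "ft_force": force on the tool from outside, world axes, zero at the start; "ft_torque": the same for the moment, N m; "finger_gap": finger opening in m; "gripper_force": force on a finger pad.
Only numpy, scipy, OpenCV 4.12 (cv2) and the standard library are available. Lean on these libraries where they do the work, as an engineer would, in place of code of your own. Each camera call takes 0.05 s, during which the arm holds its last target. There are 200 camera calls.

## Working session

There is one attempt and no reset: what is moved stays moved. The work goes in short steps, Python scripts to look and compute and a tool call to move; the robot and the scene stay as the last step left them, time stands still between calls to the robot, and variables do not carry over. Pictures are saved under pics/ and viewed, at most 10 in all, crops included, and the job is handed in when it is done.

Besides the shell and the picture viewer there is one more tool, called after "Call:" as name(argument=value, ...) on one line, values as JSON. step_arm: Moves the arm, as the interface text tells. Its arguments: {"type":"object","properties":{"plan":{"type":"array"},"grip_force":{"type":"number"}},"required":["plan"]}

```bash
mkdir -p pics
cat > h.py <<'E'
import numpy as np, cv2
from scipy.spatial.transform import Rotation as R
from plant import robot
def save(c,n): cv2.imwrite('pics/'+n,c['img'][:,:,::-1])
def ray(c,u,v):
    T=np.array(c['cam_to_world']);d=np.array([(u-c['cx'])/c['fx'],-(v-c['cy'])/c['fy'],-1.])
    return T[:3,3],T[:3,:3]@d
def onz(c,u,v,z):
    o,d=ray(c,u,v);return o+d*(z-o[2])/d[2]
def proj(c,p):
    T=np.array(c['cam_to_world']);q=(np.atleast_2d(p)-T[:3,3])@T[:3,:3]
    return np.c_[c['cx']+c['fx']*q[:,0]/-q[:,2],c['cy']-c['fy']*q[:,1]/-q[:,2]]
def pose():
    s=robot.get_state();return np.array(s['tcp_pos']),R.from_quat(s['eef_rot']).as_matrix(),s
E
python3 - <<'E'
from h import *
ims=[]
for n in ['scene','top']:
    c=robot.camera(n);save(c,n+'0.png');print(n,c['fx'],c['cx'],c['cy'],[k for k in c if k!='img'],np.round(c['cam_to_world'],3).tolist())
    for t in ['drive_gear_center','small_gear','pinion_face','spindle_tip','turntable','tureen','plate','cup','brush_pot','glaze_jar']:
        r=robot.search_frame(c,t);print(t,[(np.round(x['box']).tolist(),round(x['conf'],2)) for x in r[:2]])
s=robot.get_state();print(s['eef_rot'],s['clock'])
E
```

```text
scene 392.4982753733882 254.02290968409343 195.14034875231192 ['fx', 'fy', 'cx', 'cy', 'cam_to_world', 'shot'] [[-0.665, -0.391, 0.637, 1.433], [0.747, -0.342, 0.57, 0.746], [-0.005, 0.855, 0.519, 0.916], [0.0, 0.0, 0.0, 1.0]]
drive_gear_center [([299.0, 246.0, 26.0, 25.0], 0.92)]
small_gear [([318.0, 291.0, 28.0, 21.0], 0.83), ([285.0, 212.0, 16.0, 26.0], 0.22)]
pinion_face [([219.0, 210.0, 63.0, 41.0], 0.84)]
spindle_tip [([222.0, 206.0, 69.0, 44.0], 0.86), ([228.0, 220.0, 76.0, 78.0], 0.49)]
turntable [([222.0, 206.0, 60.0, 47.0], 0.7), ([226.0, 221.0, 76.0, 76.0], 0.57)]
tureen [([174.0, 181.0, 54.0, 45.0], 0.84)]
plate [([385.0, 264.0, 70.0, 42.0], 0.88)]
cup [([378.0, 296.0, 25.0, 33.0], 0.68)]
brush_pot [([252.0, 260.0, 29.0, 63.0], 0.76)]
glaze_jar []
top 490.52521306044235 256.79863003352204 188.64017846798225 ['fx', 'fy', 'cx', 'cy', 'cam_to_world', 'shot'] [[-0.011, 0.995, -0.098, 0.361], [-1.0, -0.012, -0.013, -0.063], [-0.014, 0.098, 0.995, 1.904], [0.0, 0.0, 0.0, 1.0]]
drive_gear_center [([218.0, 204.0, 25.0, 24.0], 0.98)]
small_gear [([168.0, 170.0, 18.0, 18.0], 0.74)]
pinion_face [([284.0, 163.0, 63.0, 64.0], 0.88), ([280.0, 168.0, 80.0, 80.0], 0.32)]
spindle_tip [([281.0, 162.0, 61.0, 71.0], 0.77)]
turntable [([281.0, 168.0, 81.0, 82.0], 0.65), ([217.0, 138.0, 24.0, 29.0], 0.26)]
tureen [([391.0, 189.0, 70.0, 64.0], 0.79), ([282.0, 161.0, 66.0, 75.0], 0.41)]
plate [([150.0, 240.0, 56.0, 59.0], 0.86)]
cup [([128.0, 188.0, 23.0, 18.0], 0.73)]
brush_pot [([217.0, 140.0, 21.0, 25.0], 0.78), ([281.0, 169.0, 78.0, 81.0], 0.48)]
glaze_jar [([258.0, 236.0, 18.0, 15.0], 0.75), ([391.0, 189.0, 73.0, 63.0], 0.65)]
[ 2.22999901e-01  9.74818467e-01 -2.97281564e-06 -1.91352585e-05] 1.1
```

View pics/scene0.png

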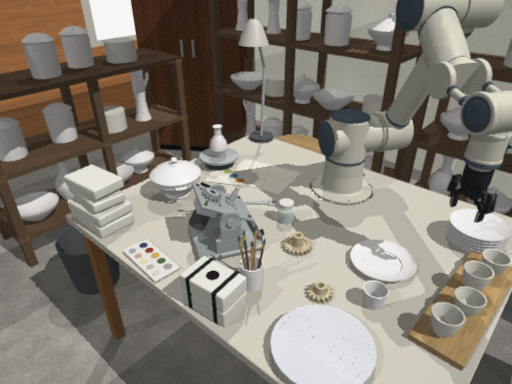

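View pics/top0.png

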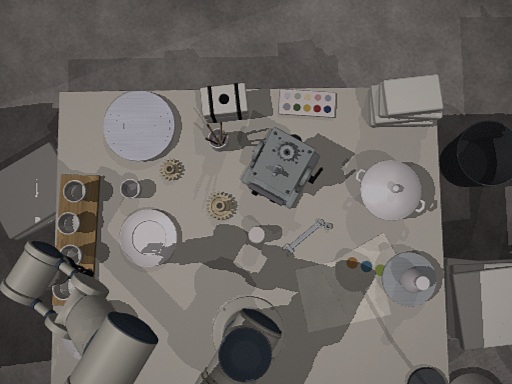

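The scene view shows the big gear at (297,245), the small one at (319,291) and the turntable at (222,215). The top view shows the big gear at (221,206), the small gear at (171,169), the pinion at about (288,152) and the spindle at about (279,172).

Run:
```python
from h import *
c=robot.camera('top')
a=cv2.resize(c['img'][120:220,195:330],None,fx=5.5,fy=5.5,interpolation=cv2.INTER_CUBIC)
cv2.imwrite('pics/topcrop.png',a[:,:,::-1])
for n,u,v,z in [('gear',221,206,.05),('gear box',218,204,.03),('pin',288,152,.22),('spin',280,171,.2),('small',171,169,.03),('brush',217,140,.05),('jar',257,234,.08),('cup',130,188,.05),('plate',149,239,.01),('tureen',391,190,.1),('tt',281,168,.15)]:
    print(n,onz(c,u,v,z).round(3))
```

```text
gear [0.48  0.098 0.05 ]
gear box [0.489 0.111 0.03 ]
pin [ 0.654 -0.151  0.22 ]
spin [ 0.59  -0.122  0.2  ]
small [0.627 0.292 0.03 ]
brush [0.734 0.112 0.05 ]
jar [ 0.372 -0.038  0.08 ]
cup [0.553 0.445 0.05 ]
plate [0.358 0.38  0.01 ]
tureen [ 0.528 -0.533  0.1  ]
tt [ 0.608 -0.128  0.15 ]
```

View pics/topcrop.png

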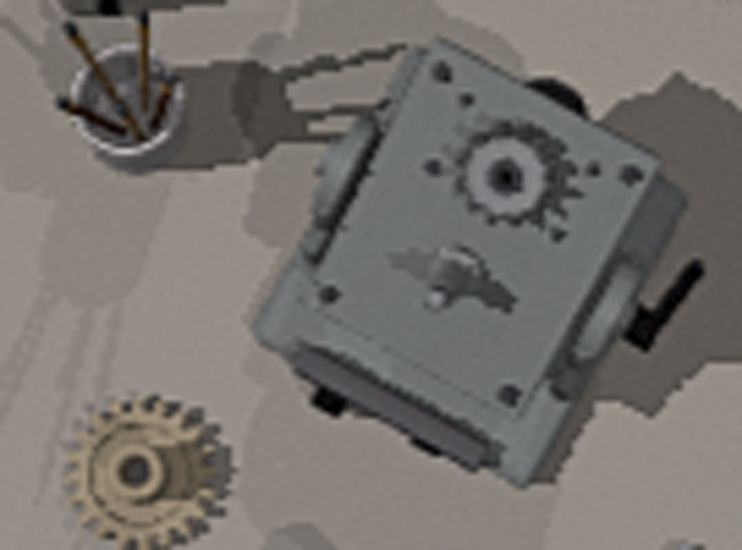

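Call:
step_arm(plan=[[0,0,0,-3.6,-4,-1.8,8.5],[0,0,0,-3.6,-4,-1.8,8.5],[0,0,0,-3.6,-4,-1.8,8.5],[0,0,0,-3.6,-4,-1.8,8.5],[0,0,0,-3.6,-4,-1.8,8.5],[0,0,0,-3.6,-4,-1.8,8.5],[0,0,0,-3.6,-4,-1.8,8.5],[0,0,0,-3.6,-4,-1.8,8.5],[0,0,0,-3.6,-4,-1.8,8.5],[0,0,0,-3.6,-4,-1.8,8.5],[0,0,0,-3.6,-4,-1.8,8.5],[0,0,0,-3.6,-4,-1.8,8.5]])

```text
clock: 2.65
tcp_pos: [0.4522, -0.059, 0.4481]
eef_rot: [0.223, 0.975, 0.0, 0.0]
ft_force: [1.2, 0.6, -0.5]
finger_gap: 0.0849
gripper_force: 0.0
```

Call:
step_arm(plan=[[0,-10,0,0,0,0,8.5],[0,-10,0,0,0,0,8.5],[0,-10,0,0,0,0,8.5],[0,0,0,0,0,0,8.5]])

```text
clock: 3.15
tcp_pos: [0.4497, -0.0563, 0.4464]
eef_rot: [0.215, 0.942, -0.058, 0.252]
ft_force: [-0.5, 0.5, 0.2]
finger_gap: 0.0851
gripper_force: 0.0
```

Run:
```python
from h import *
c=robot.camera('wrist');save(c,'w1.png')
p,M,s=pose();T=np.array(c['cam_to_world'])
print(p.round(3),M.round(3).tolist(),s['ft_force'],c['fx'],c['cx'],c['cy'])
print('cam in tool',(M.T@(T[:3,3]-p)).round(3),(M.T@T[:3,:3]).round(3).tolist())
for t in ['drive_gear_center','pinion_face','spindle_tip','turntable']:
        r=robot.search_frame(c,t);print(t,[(np.round(x['box']).tolist(),round(x['conf'],2)) for x in r[:2]])
np.savez('w1.npz',**c)
cv2.imwrite('pics/w1b.png',cv2.resize(c['img'],(800,600),interpolation=cv2.INTER_CUBIC)[:,:,::-1])
```

```text
[ 0.451 -0.057  0.447] [[-0.781, 0.434, 0.449], [0.376, 0.901, -0.217], [-0.499, -0.0, -0.867]] [-0.32589247  1.01928754  0.54742382] 328.9828057035175 256.51314948395395 192.94620164521447
cam in tool [ 0.08   0.    -0.142] [[0.0, 0.95, 0.311], [1.0, -0.0, -0.0], [-0.0, 0.311, -0.95]]
drive_gear_center [([61.0, 161.0, 120.0, 99.0], 0.61)]
pinion_face [([267.0, 157.0, 120.0, 144.0], 0.6)]
spindle_tip [([269.0, 156.0, 124.0, 141.0], 0.59)]
turntable [([256.0, 125.0, 172.0, 199.0], 0.84), ([61.0, 163.0, 120.0, 99.0], 0.46)]
```

View pics/w1b.png

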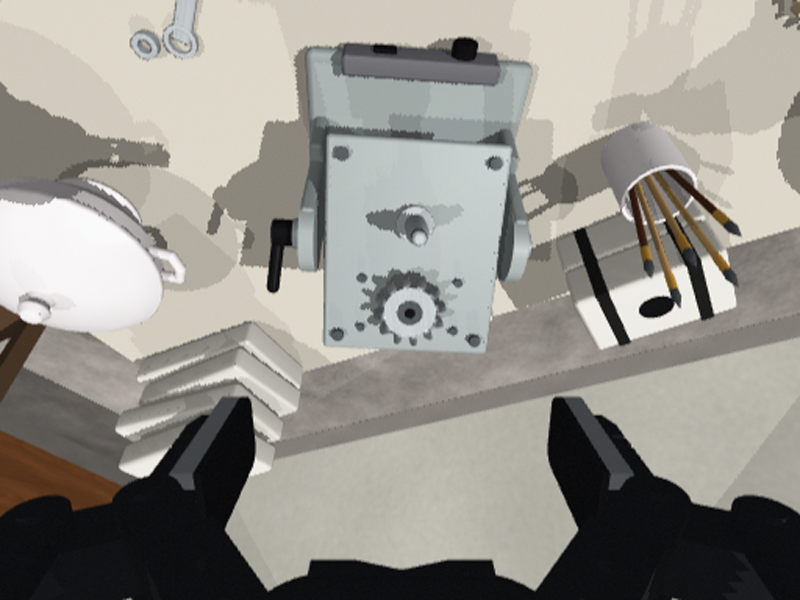

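The wrist view (800x600) shows the spindle tip at (419,237), the pinion face at (409,313), and the plate corners at (328,134), (512,147), (487,352) and (324,347).

```bash
cat > fit.py <<'E'
from h import *
from scipy.optimize import least_squares
def frame(q):
    yaw,L=q[3],q[4]
    x=np.array([np.cos(yaw)*np.cos(L),np.sin(yaw)*np.cos(L),np.sin(L)])
    y=np.array([-np.sin(yaw),np.cos(yaw),0])
    return np.c_[x,y,np.cross(x,y)]
def pts(q):
    S=frame(q);o=q[5]
    l=np.array([[0,0,.058],[.08,0,.015],[o-.1025,-.083,-.008],[o-.1025,.083,-.008],[o+.1025,.083,-.008],[o+.1025,-.083,-.008]])
    return q[:3]+l@S.T
def fit(views):
    # views: (cam, 6x2 pixels, weights)
    f=lambda q:np.concatenate([((proj(c,pts(q))-u)*np.array(w)[:,None]).ravel() for c,u,w in views])
    r=least_squares(f,[.59,-.125,.19,-.45,.52,.03]);return r.x,r.fun
E
python3 - <<'E'
from fit import *
w=dict(np.load('w1.npz'));t=robot.camera('top')
uw=np.array([[419,237],[409,313],[328,134],[512,147],[487,352],[324,347]])*.64
ut=np.array([[437,298],[507,177],[510,415],[300,325],[430,40],[660,158]])/5.5+[195,120]
W=(w,uw,[1,1,1,1,1,1]);T=(t,ut,[1,1,0,0,1,1])
for v in ([W],[W,T]):
    q,r=fit(v);print(q.round(4),np.degrees(q[3:5]).round(1));print(r.reshape(-1,2).round(1).tolist())
p,M,s=pose();S=frame(q);print('cam to seat',w['cam_to_world'][:3,3]-q[:3]);print('tcp in seat',S.T@(p-q[:3]));np.save('q.npy',q)
E
```

```text
[ 0.6087 -0.1174  0.158  -0.5198  0.5303  0.026 ] [-29.8  30.4]
[[0.3, 0.4], [0.7, -0.4], [-0.1, 0.1], [-0.5, -0.7], [-0.6, 0.9], [0.1, -0.3]]
[ 0.6054 -0.1161  0.1608 -0.5189  0.5236  0.0269] [-29.7  30. ]
[[0.2, 0.0], [0.6, -0.6], [-0.8, -0.5], [0.0, -1.2], [-0.4, 1.3], [-0.4, 0.1], [-0.3, -0.6], [-0.4, -1.3], [0.0, 0.0], [0.0, -0.0], [0.3, -1.5], [0.3, -0.2]]
cam to seat [-0.28085737  0.12076292  0.36969203]
tcp in seat [ 0.00357517 -0.02483589  0.32898964]
```

Call:
step_arm(plan=[[0,0,4,1.0,0.8,4.5,8.5],[0,0,0,1.0,0.8,4.5,8.5],[0,0,0,1.0,0.8,4.5,8.5],[0,0,0,0,0,0,8.5],[0,0,0,0,0,0,8.5]])

```text
clock: 4.08
tcp_pos: [0.5019, -0.0532, 0.3173]
eef_rot: [0.248, 0.933, -0.049, 0.254]
ft_force: [0.1, 0.2, 0.9]
finger_gap: 0.0851
gripper_force: 0.0
```

Run:
```python
from h import *
c=robot.camera('wrist');np.savez('w2.npz',**c)
p,M,s=pose();print(p,M.round(3).tolist())
q=np.load('q.npy');from fit import *
print(proj(c,pts(q)).round())
a=cv2.resize(c['img'][0:300,56:456],(800,600),interpolation=cv2.INTER_CUBIC)
cv2.imwrite('pics/w2b.png',a[:,:,::-1])
```

```text
[ 0.50200442 -0.05320644  0.31778558] [[-0.747, 0.488, 0.452], [0.439, 0.872, -0.218], [-0.5, 0.036, -0.865]]
[[247. 208.]
 [248. 262.]
 [164. 118.]
 [325. 115.]
 [316. 286.]
 [180. 290.]]
```

View pics/w2b.png

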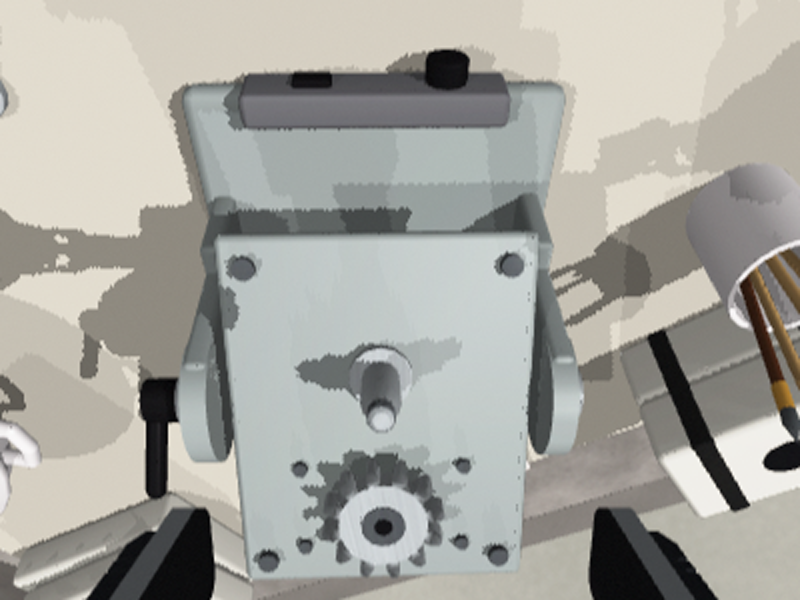

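The tip is at (381,419) in the crop and the pinion at (383,526), within a pixel or two of the fit. Next I refine the fit and rectify the pinion's face.

```bash
cat > rect.py <<'E'
from fit import *
def rectify(c,o,S,half,n=400):
    # image patch of plane through o spanned by S x (right), y (up)
    g=np.linspace(-half,half,n);X,Y=np.meshgrid(g,-g)
    P=o+X[...,None]*S[:,0]+Y[...,None]*S[:,1]
    u=proj(c,P.reshape(-1,3)).astype(np.float32).reshape(n,n,2)
    return cv2.remap(c['img'],u[...,0],u[...,1],cv2.INTER_CUBIC)
def profile(c,o,S,rs,N=720):
    a=np.arange(N)*2*np.pi/N;v=0
    g=cv2.cvtColor(c['img'],cv2.COLOR_RGB2GRAY).astype(np.float32)
    out=[]
    for r in rs:
        P=o+r*(np.cos(a)[:,None]*S[:,0]+np.sin(a)[:,None]*S[:,1])
        u=proj(c,P).astype(np.float32);out.append(cv2.remap(g,u[None,:,0],u[None,:,1],cv2.INTER_LINEAR)[0])
    return a,np.array(out)
E
python3 - <<'E'
from rect import *
w=dict(np.load('w1.npz'));w2=dict(np.load('w2.npz'));t=robot.camera('top')
uw=np.array([[419,237],[409,313],[328,134],[512,147],[487,352],[324,347]])*.64
ut=np.array([[437,298],[507,177],[510,415],[300,325],[430,40],[660,158]])/5.5+[195,120]
u2=np.array([[381,418],[383,526],[217,235],[538,235],[521,577],[248,579]])/2+[56,0]
A=(w,uw,[1]*6);B=(w2,u2,[1.5]*6);T=(t,ut,[.6,.6,0,0,.6,.6])
for v in ([B],[A,B],[A,B,T]):
    q,r=fit(v);print(q.round(4),np.degrees(q[3:5]).round(2));
print(r.reshape(-1,2).round(1).tolist())
q,_=fit([A,B]);np.save('q.npy',q);S=frame(q)
o=q[:3]+S@[.08,0,.015]
a=rectify(w2,o,S,.045);a2=rectify(w2,q[:3]+S@[0,0,.058],S,.045)
cv2.imwrite('pics/pin.png',np.hstack([a,a2])[:,:,::-1])
for r in (.027,.030,.032,.0335):
    an,pr=profile(w2,o,S,[r]);f=(pr[0]*np.exp(-12j*an)).mean();print(r,abs(f),np.degrees(np.angle(f)*-1/12)%30)
print(onz(t,221,206,.05))
E
```

```text
[ 0.6071 -0.1173  0.161  -0.5255  0.5312  0.0262] [-30.11  30.44]
[ 0.6069 -0.1171  0.1609 -0.5243  0.5297  0.0263] [-30.04  30.35]
[ 0.6066 -0.117   0.1611 -0.5242  0.5291  0.0264] [-30.03  30.32]
[[0.1, 0.7], [0.3, 0.2], [-0.6, -0.1], [-0.2, -0.3], [-0.9, 2.0], [-0.9, 0.4], [1.1, -0.4], [0.6, -0.2], [-0.1, 0.7], [0.5, -1.5], [-1.2, -2.1], [-0.4, 1.9], [-0.1, -0.6], [-0.1, -1.0], [0.0, -0.0], [0.0, -0.0], [0.4, -1.0], [0.3, -0.1]]
0.027 5.340715613842497 14.120561081457843
0.03 6.666753330402796 23.861748515315526
0.032 6.878991628207008 24.733529028937127
0.0335 4.431047966273013 25.65577608679248
[0.4797672  0.09784341 0.05      ]
```

View pics/pin.png

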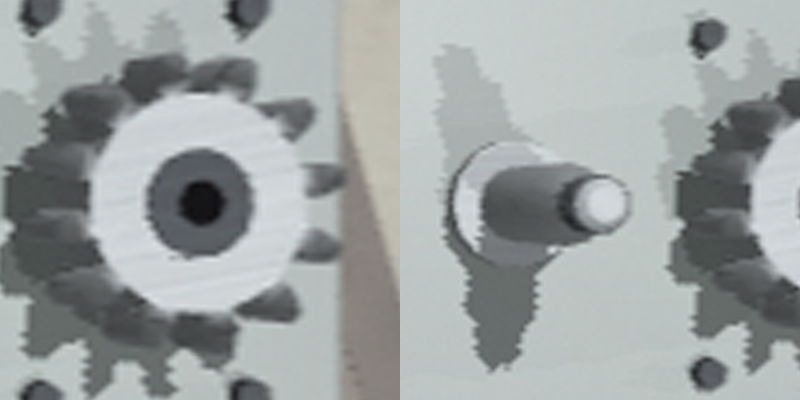

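Call:
step_arm(plan=[[0,0,0,0,5.2,0,8.5],[0,0,0,0,5.2,0,8.5],[0,0,0,0,5.2,0,8.5],[0,10,0,0,0,0,8.5],[0,10,0,0,0,0,8.5],[0,10,0,0,0,0,8.5],[0,0,0,3,-1,5,8.5],[0,0,0,3,-1,5,8.5],[0,0,0,3,-1,5,8.5],[0,0,0,0,0,0,8.5],[0,0,0,0,0,0,8.5]])

```text
clock: 5.55
tcp_pos: [0.4883, 0.1056, 0.1722]
eef_rot: [0.252, 0.967, 0.018, 0.005]
ft_force: [0.2, 0.3, 0.1]
finger_gap: 0.0852
gripper_force: 0.0
```

```bash
cat > go.py <<'E'
from rect import *
def delta(Mt,pt):
    p,M,s=pose()
    print('turn',np.degrees(R.from_matrix(M.T@Mt).as_rotvec()).round(2),'shift after turn cm',(Mt.T@(pt-p)*100).round(2),'now-frame',(M.T@(pt-p)*100).round(2))
E
python3 - <<'E'
from go import *
c=robot.camera('wrist');np.savez('w3.npz',**c)
p,M,s=pose();print(p.round(4),M.round(3).tolist())
r=robot.search_frame(c,'drive_gear_center');print([(np.round(x['box'],1).tolist(),round(x['conf'],2)) for x in r[:2]])
g=np.array([.482,.1,.056]);b=r[0]['box']
print('centre box',onz(c,b[0],b[1],.02))
a=rectify(c,np.array([.482,.1,.016]),np.eye(3),.07);a2=rectify(c,np.array([.482,.1,.056]),np.eye(3),.07)
cv2.imwrite('pics/gear.png',np.hstack([a,a2])[:,:,::-1])
E
```

```text
[0.4888 0.1056 0.1724] [[-0.873, 0.488, 0.02], [0.488, 0.872, 0.031], [-0.002, 0.037, -0.999]]
[([246.4, 166.2, 116.9, 113.9], 0.63)]
centre box [0.47961417 0.1070485  0.02      ]
```

View pics/gear.png

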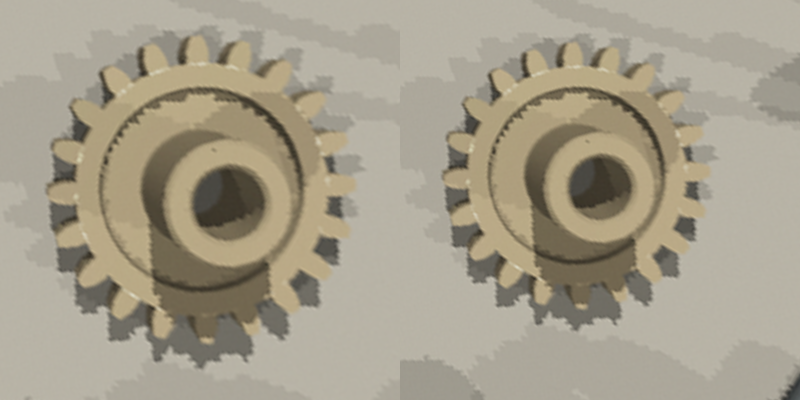

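In the left panel (rim plane) the gear's centre is at (201,189) with a tooth about 1.6° from +x. The hub ring in the right panel agrees, so the axis is at about (0.482, 0.1036).

Run:
```python
from go import *
a=np.radians(-36.8);x=-np.array([np.cos(a),np.sin(a),0]);z=np.array([0,0,-1.])
delta(np.c_[x,np.cross(z,x),z],np.array([.482,.1036,.018]))
```

```text
turn [ 2.13 -0.02  7.56] shift after turn cm [ 0.43 -0.56 15.43] now-frame [ 0.53 -1.07 15.4 ]
```

Call:
step_arm(plan=[[2.13,0,7.56,0,0,0,8.5],[0,0,0,0.4,-0.6,4,8.5],[0,0,0,0,0,3.5,8.5],[0,0,0,0,0,0,8.5]])

```text
clock: 6.15
tcp_pos: [0.4797, 0.103, 0.0949]
eef_rot: [0.316, 0.949, -0.001, -0.003]
ft_force: [0.2, 0.3, 0.5]
finger_gap: 0.085
gripper_force: 0.0
```

Run:
```python
from go import *
a=np.radians(-36.8);x=-np.array([np.cos(a),np.sin(a),0]);z=np.array([0,0,-1.])
delta(np.c_[x,np.cross(z,x),z],np.array([.482,.1036,.018]))
```

```text
turn [-0.22 -0.26 -0.01] shift after turn cm [-0.15  0.19  7.69] now-frame [-0.18  0.22  7.69]
```

Call:
step_arm(plan=[[-0.2,-0.2,0,-0.15,0.2,3,8.5],[0,0,0,0,0,3,8.5],[0,0,0,0,0,1.7,8.5],[0,0,0,0,0,0,8.5],[0,0,0,0,0,0,3.5],[0,0,0,0,0,0,3.5],[0,0,0,0,0,0,3.5],[0,0,0,0,0,0,3.5],[0,0,0,0,0,0,3.5]], grip_force=60)

```text
clock: 7.28
tcp_pos: [0.4826, 0.104, 0.0197]
eef_rot: [0.316, 0.949, 0.001, 0.001]
ft_force: [-2.5, -0.4, 18.7]
finger_gap: 0.0397
gripper_force: 58.1
```

Call:
step_arm(plan=[[0,0,0,0,0,-1,3.5],[0,0,0,0,0,-4,3.5],[0,0,0,0,0,-5,3.5],[0,0,0,0,0,-5,3.5],[0,0,0,0,0,-5,3.5],[0,0,0,0,0,0,3.5],[0,0,0,0,0,0,3.5]])

```text
clock: 8.15
tcp_pos: [0.4811, 0.1037, 0.2181]
eef_rot: [0.316, 0.949, 0.0, -0.0]
ft_force: [0.2, -0.0, -5.3]
finger_gap: 0.0396
gripper_force: 61.8
```

```bash
cat > tgt.py <<'E'
from go import *
# gear centre along tool: underside is h below TCP (tool z+)
H=.020
q=np.load('q.npy');S=frame(q)
def target(up,dx=0,dy=0):   # underside 'up' above shoulder
    Mt=np.c_[-S[:,0],S[:,1],-S[:,2]]
    return Mt,q[:3]+S@[dx,dy,up+H]
def where():
    p,M,s=pose();l=S.T@(p-q[:3]);print('clock %.2f tcp in seat mm'%s['clock'],(l*1000).round(1),'tilt',np.degrees(R.from_matrix(target(0)[0].T@M).as_rotvec()).round(2),'F seat',(S.T@s['ft_force']).round(1),'T',np.round(S.T@s['ft_torque'],2),'gap',s['finger_gap'])
E
python3 - <<'E'
from tgt import *
p,M,s=pose();print(p,s['joints'],s['ft_force']);where()
delta(*target(.11))
c=robot.camera('wrist');np.savez('w4.npz',**c)
cv2.imwrite('pics/w4.png',cv2.resize(c['img'][90:384],(800,459))[:,:,::-1])
E
```

```text
[0.48112721 0.10371818 0.21805597] [ 9.06394776e-02  3.23607906e-01  1.68271248e+00  4.70346211e-04
  1.13530596e+00 -8.38217920e-01] [ 1.97740425e-01 -3.83706146e-03 -5.25395519e+00]
clock 8.15 tcp in seat mm [-160.5  128.2  160.1] tilt [ 1.77 30.33  6.6 ] F seat [-2.5  0.1 -4.6] T [-0.05 -0.01  0.  ] gap 0.03961409506572309
turn [ -1.77 -30.33  -6.6 ] shift after turn cm [-16.05 -12.82   3.01] now-frame [-16.77 -10.92  -5.51]
```

View pics/w4.png

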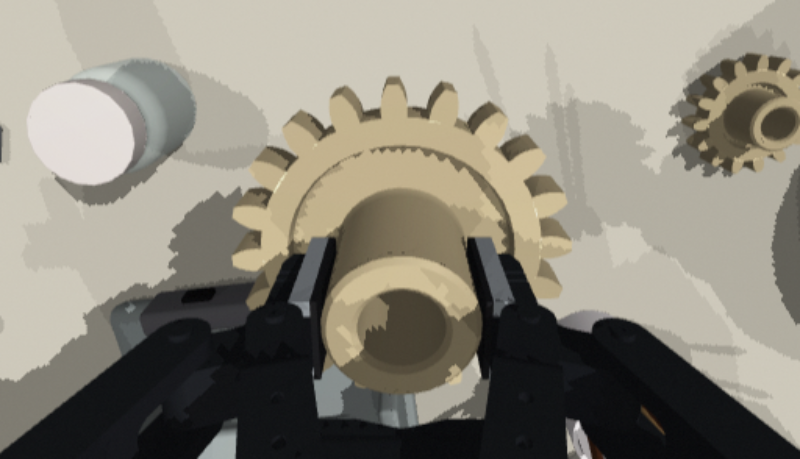

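The gear hangs straight in the fingers, with the bore's mouth at about (402,316) and a rim tooth tip at (395,77).

Run:
```python
from go import *
c=dict(np.load('w4.npz'));p,M,s=pose()
def tool(u,v,z):
    u,v=u/1.5625,v/1.5625+90;o,d=ray(c,u,v);o=M.T@(o-p);d=M.T@d;return ((o+d*(z-o[2])/d[2])*1000).round(1)
print('bore',tool(402,314,-.036),tool(402,318,-.036),'hubL/R',tool(323,320,-.036),tool(482,320,-.036),'hub top/bottom',tool(402,257,-.036),tool(402,391,-.036))
print('bore t/b',tool(402,288,-.036),tool(402,363,-.036))
for P in [(395,77),(345,88),(446,84),(296,114),(491,106),(258,151),(537,144),(237,213),(558,184)]:
    t=tool(*P,.004);print(P,t,np.hypot(*t[:2]))
```

```text
bore [  4.5   1.2 -36. ] [  3.3   1.2 -36. ] hubL/R [  2.8 -18.1 -36. ] [  2.7  20.7 -36. ] hub top/bottom [ 20.    1.1 -36. ] [-18.6   1.2 -36. ]
bore t/b [ 11.7   1.1 -36. ] [ -9.9   1.2 -36. ]
(395, 77) [55.7 -0.7  4. ] 55.704398390073294
(345, 88) [ 52.6 -15.1   4. ] 54.72449177470724
(446, 84) [53.7 13.9  4. ] 55.46981160955931
(296, 114) [ 45.  -29.7   4. ] 53.91743688270057
(491, 106) [47.3 27.2  4. ] 54.563082757483556
(258, 151) [ 33.7 -41.8   4. ] 53.69292318360028
(537, 144) [35.8 41.5  4. ] 54.807754925740205
(237, 213) [ 13.5 -50.1   4. ] 51.886992589665475
(558, 184) [23.1 49.   4. ] 54.17204075904839
```

Call:
step_arm(plan=[[-0.6,-10.1,-2.2,0,0,-1,3.5],[-0.6,-10.1,-2.2,0,0,-1,3.5],[-0.6,-10.1,-2.2,0,0,-1,3.5],[0,0,0,-3.2,-2.6,0,3.5],[0,0,0,-3.2,-2.6,0.5,3.5],[0,0,0,-3.2,-2.6,1,3.5],[0,0,0,-3.2,-2.6,1,3.5],[0,0,0,-3.2,-2.6,1,3.5],[0,0,0,0,0,0,3.5],[0,0,0,0,0,0,3.5]])

```text
clock: 9.45
tcp_pos: [0.5459, -0.0847, 0.2951]
eef_rot: [0.252, 0.933, -0.067, 0.248]
ft_force: [-1.0, 0.5, -4.2]
finger_gap: 0.0394
gripper_force: 62.1
```

Run:
```python
from tgt import *
where();delta(*target(.075,.0008,-.001))
```

```text
clock 9.45 tcp in seat mm [  8.3  -2.5 150.6] tilt [0.14 0.57 0.14] F seat [-3.1 -0.  -3.1] T [-0.07  0.6   0.02] gap 0.03941274228497572
turn [-0.14 -0.57 -0.14] shift after turn cm [0.75 0.15 5.56] now-frame [0.69 0.16 5.57]
```

Call:
step_arm(plan=[[-0.1,-0.6,-0.1,0.7,0.15,2,3.5],[0,0,0,0,0,3,3.5],[0,0,0,0,0,0,3.5],[0,0,0,0,0,0,3.5]])

```text
clock: 9.95
tcp_pos: [0.564, -0.0924, 0.2503]
eef_rot: [0.25, 0.932, -0.068, 0.254]
ft_force: [0.3, 0.1, -3.6]
finger_gap: 0.0395
gripper_force: 62.2
```

Run:
```python
from tgt import *
where();delta(*target(.065,.0008,-.001))
c=robot.camera('wrist');np.savez('w5.npz',**c)
s=robot.camera('scene');t=robot.camera('top')
P=proj(s,pts(q)).round();print(P[:2])
u,v=map(int,P[0]);k=lambda i,u,v,r:cv2.resize(i[v-r:v+r,u-r:u+r],(400,400),interpolation=cv2.INTER_CUBIC)
cv2.imwrite('pics/w5.png',np.hstack([k(c['img'],256,270,100),k(s['img'],u,v,35)])[:,:,::-1])
```

```text
clock 9.95 tcp in seat mm [ 2.400e+00 -1.000e-01  1.021e+02] tilt [-0.05 -0.18 -0.02] F seat [-1.6  0.3 -3.2] T [0.01 0.54 0.08] gap 0.03951759499216217
turn [0.05 0.18 0.02] shift after turn cm [ 0.16 -0.09  1.71] now-frame [ 0.17 -0.09  1.71]
[[236. 189.]
 [211. 193.]]
```

View pics/w5.png

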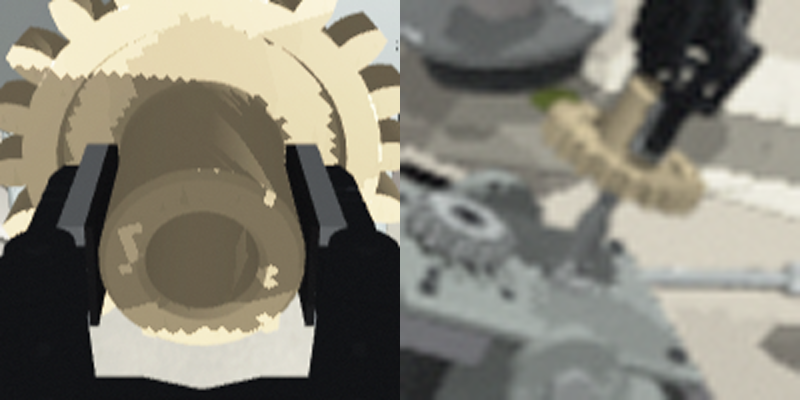

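Call:
step_arm(plan=[[0,0.2,0,0.15,-0.1,0.8,3.5],[0,0,0,0,0,0.8,3.5],[0,0,0,0,0,0.6,3.5],[0,0,0,0,0,0.4,3.5],[0,0,0,0,0,0.4,3.5],[0,0,0,0,0,0,3.5],[0,0,0,0,0,0,3.5]])

```text
clock: 10.98
tcp_pos: [0.5759, -0.101, 0.2237]
eef_rot: [0.25, 0.932, -0.068, 0.253]
ft_force: [-0.7, 0.3, -4.0]
finger_gap: 0.0396
gripper_force: 62.2
```

Run:
```python
from tgt import *
where()
```

```text
clock 10.97 tcp in seat mm [ 1.6 -1.6 71.7] tilt [-0.04 -0.02  0.03] F seat [-2.7 -0.1 -3.1] T [0.04 0.56 0.01] gap 0.03957300695099038
```

Call:
step_arm(plan=[[0,0,0,0,0,0.4,3.5],[0,0,0,0,0,0.4,3.5],[0,0,0,0,0,0.3,3.5],[0,0,0,0,0,0,3.5],[0,0,0,0,0,0,3.5]])

```text
clock: 11.6
tcp_pos: [0.5792, -0.1034, 0.2124]
eef_rot: [0.25, 0.933, -0.068, 0.251]
ft_force: [-3.1, 5.0, -11.2]
finger_gap: 0.0398
gripper_force: 61.9
```

Run:
```python
from tgt import *
where()
```

```text
clock 11.60 tcp in seat mm [-0.6 -2.  60. ] tilt [0.03 0.2  0.02] F seat [-10.1   2.7  -7. ] T [0.38 2.04 0.02] gap 0.03975871540899308
```

Call:
step_arm(plan=[[0,0,0,0.08,0.04,0,3.5],[0,0,0,0,0,0,3.5],[0,0,0,0,0,0,3.5]])

```text
clock: 11.98
tcp_pos: [0.5793, -0.103, 0.2127]
eef_rot: [0.25, 0.932, -0.068, 0.252]
ft_force: [-5.3, 1.7, -12.4]
finger_gap: 0.0396
gripper_force: 61.8
```

Run:
```python
from tgt import *
where()
```

```text
clock 11.97 tcp in seat mm [-0.6 -1.6 60.3] tilt [0.02 0.12 0.02] F seat [-11.   -1.1  -7.9] T [-0.22  2.12  0.03] gap 0.03956513073862977
```

Call:
step_arm(plan=[[0,0,0,0.15,-0.01,0,3.5],[0,0,0,0,0,0,3.5],[0,0,0,0,0,0,3.5]])

```text
clock: 12.35
tcp_pos: [0.579, -0.1026, 0.2128]
eef_rot: [0.25, 0.932, -0.068, 0.253]
ft_force: [-3.4, -1.1, -8.2]
finger_gap: 0.0396
gripper_force: 62.0
```

Run:
```python
from tgt import *
where()
```

```text
clock 12.35 tcp in seat mm [-0.8 -1.4 60.6] tilt [-0.02 -0.01  0.04] F seat [-6.2 -2.6 -5.8] T [-0.4   1.59  0.02] gap 0.03957300387901266
```

Call:
step_arm(plan=[[0,0,0,0.1,-0.04,0,3.5],[0,0,0,0,0,0,3.5],[0,0,0,0,0,0.2,3.5],[0,0,0,0,0,0,3.5]])

```text
clock: 12.85
tcp_pos: [0.5795, -0.103, 0.2109]
eef_rot: [0.25, 0.932, -0.067, 0.253]
ft_force: [0.4, 0.8, -3.4]
finger_gap: 0.0397
gripper_force: 62.2
```

Run:
```python
from tgt import *
where()
```

```text
clock 12.85 tcp in seat mm [-1.3 -1.5 58.6] tilt [-0.05 -0.06  0.03] F seat [-1.8  0.9 -2.9] T [ 0.08  0.67 -0.01] gap 0.03971946364484037
```

Call:
step_arm(plan=[[0,0,0,0,0,0.2,3.5],[0,0,0,0,0,0.2,3.5],[0,0,0,0,0,0,3.5],[0,0,0,0,0,0,3.5]])

```text
clock: 13.35
tcp_pos: [0.5809, -0.104, 0.2073]
eef_rot: [0.25, 0.932, -0.068, 0.253]
ft_force: [-0.1, -0.4, -3.2]
finger_gap: 0.0393
gripper_force: 62.2
```

Run:
```python
from tgt import *
where()
```

```text
clock 13.35 tcp in seat mm [-1.6 -1.6 54.6] tilt [-0.04 -0.03  0.03] F seat [-1.5 -0.4 -2.8] T [-0.03  0.51 -0.02] gap 0.03933026077183225
```

Call:
step_arm(plan=[[0,0,0,0,0,0.2,3.5],[0,0,0,0,0,0.2,3.5],[0,0,0,0,0,0.2,3.5],[0,0,0,0,0,0.2,3.5],[0,0,0,0,0,0,3.5],[0,0,0,0,0,0,3.5]])

```text
clock: 14.1
tcp_pos: [0.5843, -0.106, 0.2003]
eef_rot: [0.25, 0.932, -0.068, 0.253]
ft_force: [-0.1, -0.3, -3.1]
finger_gap: 0.0396
gripper_force: 62.2
```

Run:
```python
from tgt import *
where()
```

```text
clock 14.10 tcp in seat mm [-1.8 -1.7 46.6] tilt [-0.03 -0.01  0.03] F seat [-1.6 -0.3 -2.7] T [ 0.02  0.61 -0.02] gap 0.03962609113751019
```

Call:
step_arm(plan=[[0,0,0,0,0,0.25,3.5],[0,0,0,0,0,0.25,3.5],[0,0,0,0,0,0.25,3.5],[0,0,0,0,0,0.1,3.5],[0,0,0,0,0,0.1,3.5],[0,0,0,0,0,0,3.5],[0,0,0,0,0,0,3.5]])

```text
clock: 14.98
tcp_pos: [0.5884, -0.1084, 0.192]
eef_rot: [0.25, 0.932, -0.068, 0.253]
ft_force: [-1.3, 1.5, -4.6]
finger_gap: 0.0395
gripper_force: 62.2
```

Run:
```python
from tgt import *
where()
```

```text
clock 14.97 tcp in seat mm [-1.9 -1.7 37.1] tilt [-0.03 -0.    0.03] F seat [-3.9  0.6 -3. ] T [ 0.07  0.89 -0.02] gap 0.039545603372204904
```

Now at about 17 mm. I creep on in small steps, watching the force.

Call:
step_arm(plan=[[0,0,0,0,0,0.07,3.5],[0,0,0,0,0,0.07,3.5],[0,0,0,0,0,0.06,3.5],[0,0,0,0,0,0,3.5]])

```text
clock: 15.48
tcp_pos: [0.5893, -0.1089, 0.1903]
eef_rot: [0.25, 0.932, -0.068, 0.253]
ft_force: [-1.6, 1.5, -3.9]
finger_gap: 0.0395
gripper_force: 62.3
```

Run:
```python
from tgt import *
where()
```

```text
clock 15.47 tcp in seat mm [-1.9 -1.7 35.1] tilt [-0.03 -0.    0.03] F seat [-3.8  0.5 -2.3] T [0.1  1.14 0.  ] gap 0.039547218260029264
```

Call:
step_arm(plan=[[0,0,0,0.03,0,0.05,3.5],[0,0,0,0,0,0.05,3.5],[0,0,0,0,0,0.05,3.5],[0,0,0,0,0,0,3.5]])

```text
clock: 15.98
tcp_pos: [0.5899, -0.1092, 0.189]
eef_rot: [0.25, 0.932, -0.068, 0.253]
ft_force: [-1.6, 1.1, -3.0]
finger_gap: 0.0397
gripper_force: 62.3
```

Run:
```python
from tgt import *
where()
```

```text
clock 15.97 tcp in seat mm [-2.  -1.7 33.6] tilt [-0.03 -0.02  0.03] F seat [-3.1  0.1 -1.6] T [0.02 0.95 0.03] gap 0.03972193364766387
```

Call:
step_arm(plan=[[0,0,0,0,0,0.05,3.5],[0,0,0,0,0,0.05,3.5],[0,0,0,0,0,0,3.5]])

```text
clock: 16.35
tcp_pos: [0.5903, -0.1094, 0.1881]
eef_rot: [0.25, 0.932, -0.068, 0.253]
ft_force: [-1.5, 1.2, -3.6]
finger_gap: 0.0394
gripper_force: 62.3
```

Run:
```python
from tgt import *
where()
```

```text
clock 16.35 tcp in seat mm [-2.  -1.6 32.6] tilt [-0.04 -0.02  0.03] F seat [-3.5  0.3 -2.1] T [0.06 0.87 0.01] gap 0.03940653711596087
```

Call:
step_arm(plan=[[0,0,0,0,0,0.05,3.5],[0,0,0,0,0,0.05,3.5],[0,0,0,0,0,0.05,3.5],[0,0,0,0,0,0,3.5]])

```text
clock: 16.85
tcp_pos: [0.5909, -0.1098, 0.1867]
eef_rot: [0.25, 0.932, -0.068, 0.253]
ft_force: [-1.6, 1.8, -3.8]
finger_gap: 0.0398
gripper_force: 62.3
```

Run:
```python
from tgt import *
where()
```

```text
clock 16.85 tcp in seat mm [-2.1 -1.7 31.1] tilt [-0.03 -0.01  0.03] F seat [-3.9  0.8 -2.1] T [0.14 0.93 0.07] gap 0.039798669509555684
```

Call:
step_arm(plan=[[0,0,0,0,0,0.06,3.5],[0,0,0,0,0,0.06,3.5],[0,0,0,0,0,0.06,3.5],[0,0,0,0,0,0,3.5]])

```text
clock: 17.35
tcp_pos: [0.5917, -0.1102, 0.1852]
eef_rot: [0.25, 0.932, -0.068, 0.253]
ft_force: [-2.1, 1.1, -4.1]
finger_gap: 0.0394
gripper_force: 62.3
```

Run:
```python
from tgt import *
where()
```

```text
clock 17.35 tcp in seat mm [-2.1 -1.6 29.3] tilt [-0.03 -0.01  0.03] F seat [-4.2 -0.1 -2.4] T [ 0.09  1.   -0.  ] gap 0.039408866617534906
```

Call:
step_arm(plan=[[0,0,0,0.02,0,0.08,3.5],[0,0,0,0,0,0.08,3.5],[0,0,0,0,0,0.08,3.5],[0,0,0,0,0,0.08,3.5],[0,0,0,0,0,0.08,3.5],[0,0,0,0,0,0,3.5]])

```text
clock: 18.1
tcp_pos: [0.5933, -0.1111, 0.1834]
eef_rot: [0.25, 0.932, -0.068, 0.254]
ft_force: [-21.1, 6.7, 30.6]
finger_gap: 0.0395
gripper_force: 66.2
```

Run:
```python
from tgt import *
where()
```

```text
clock 18.10 tcp in seat mm [-1.4 -1.6 26.8] tilt [-0.06 -0.15  0.03] F seat [-3.2 -4.7 37.3] T [-0.62  1.29  0.04] gap 0.03948277420296235
```

Call:
step_arm(plan=[[0,0,0,0,0,-0.26,3.5],[0,0,0,0,0,0,3.5]])

```text
clock: 18.35
tcp_pos: [0.5924, -0.1105, 0.1842]
eef_rot: [0.25, 0.932, -0.067, 0.253]
ft_force: [-0.4, 0.8, -4.5]
finger_gap: 0.0396
gripper_force: 62.4
```

Run:
```python
from tgt import *
where()
```

```text
clock 18.35 tcp in seat mm [-1.9 -1.6 28. ] tilt [-0.05 -0.05  0.03] F seat [-2.9  0.5 -3.5] T [-0.01  0.62 -0.02] gap 0.03960437220294568
```

Call:
step_arm(plan=[[0,0,1.5,0,0,0,3.5],[0,0,1.5,0,0,0,3.5],[0,0,0,0,0,0,3.5]])

```text
clock: 18.73
tcp_pos: [0.5927, -0.1099, 0.1839]
eef_rot: [0.274, 0.925, -0.061, 0.255]
ft_force: [0.8, 9.6, -2.6]
finger_gap: 0.0398
gripper_force: 62.6
```

Run:
```python
from tgt import *
where()
```

```text
clock 18.73 tcp in seat mm [-2.  -0.8 27.8] tilt [-0.1  -0.06  2.99] F seat [-4.9  8.8 -0.2] T [1.54 0.9  1.6 ] gap 0.03980048581028277
```

Call:
step_arm(plan=[[0,0,-1.5,0,0,0,3.5],[0,0,-1.5,0,0,0,3.5],[0,0,0,0,0,0,3.5]])

```text
clock: 19.1
tcp_pos: [0.5922, -0.1106, 0.1838]
eef_rot: [0.251, 0.932, -0.068, 0.253]
ft_force: [-0.1, -0.1, -3.3]
finger_gap: 0.0395
gripper_force: 62.4
```

Run:
```python
from tgt import *
where()
c=robot.camera('scene');c0=cv2.imread('pics/scene0.png');p,M,s=pose()
def crop(i,u,v,w):
    h=int(w*.75);return u-w,v-h,400/(2*w),cv2.resize(i[v-h:v+h,u-w:u+w],(400,300),interpolation=cv2.INTER_CUBIC)
def dots(pan,P,col):
    u0,v0,k,i=pan
    for u,v in (proj(c,P)+.5):
        cv2.circle(i,(int((u-u0)*k),int((v-v0)*k)),1,col,-1)
a=np.linspace(0,2*np.pi,60);ring=lambda r,z:p+np.c_[r*np.cos(a),r*np.sin(a),0*a+z]@M.T
n=c['img'][:,:,::-1].copy();u,v=map(int,proj(c,p)[0])
A=crop(n,u,v,30);B=crop(n,u,v,30);dots(B,ring(.054,.020),(0,0,255));dots(B,ring(.054,.004),(0,255,0))
Cc=crop(c0,222,215,44);D=crop(c0,222,215,44)
dots(Cc,pts(q),(0,0,255))
q2=q.copy();q2[:3]+=S[:,2]*.007+S[:,0]*-.002;dots(D,pts(q2),(0,0,255))
cv2.imwrite('pics/last.png',np.vstack([np.hstack([A[3],B[3]]),np.hstack([Cc[3],D[3]])]))
```

```text
clock 19.10 tcp in seat mm [-2.2 -1.7 27.8] tilt [-0.02 -0.01  0.05] F seat [-1.7 -0.1 -2.8] T [-0.    0.6  -0.02] gap 0.03946116380700047
```

View pics/last.png

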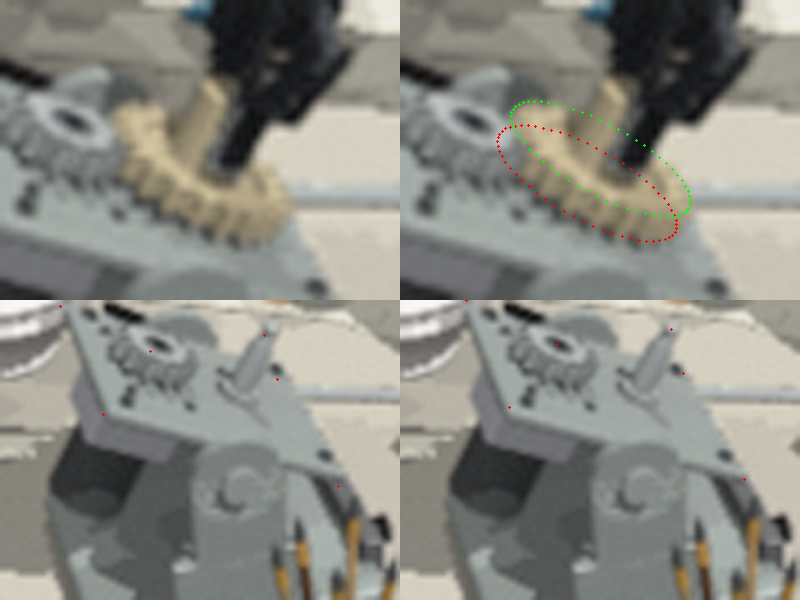

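Top panels: the gear is in mesh beside the pinion. Bottom panels: the picture matches a seat about 5–7 mm higher than my fit, with the tip at (270,330). So the firm contact, near the axis and with the rotation blocked, was the shoulder. I settle onto it gently.

Call:
step_arm(plan=[[0,0,0,0,0,0.04,3.5],[0,0,0,0,0,0.03,3.5],[0,0,0,0,0,0,3.5]])

```text
clock: 19.52
tcp_pos: [0.5924, -0.1107, 0.1834]
eef_rot: [0.25, 0.932, -0.068, 0.253]
ft_force: [-1.1, -0.6, -1.4]
finger_gap: 0.0395
gripper_force: 62.7
```

Run:
```python
from tgt import *
where()
```

```text
clock 19.52 tcp in seat mm [-2.2 -1.7 27.3] tilt [-0.03 -0.02  0.04] F seat [-1.3 -1.  -0.9] T [-0.19  0.54  0.03] gap 0.039536988654667836
```

Call:
step_arm(plan=[[0,0,0,0,0,0.03,3.5],[0,0,0,0,0,0.02,3.5],[0,0,0,0,0,0,3.5]])

```text
clock: 19.9
tcp_pos: [0.5926, -0.1108, 0.1833]
eef_rot: [0.25, 0.932, -0.068, 0.253]
ft_force: [-5.7, 0.5, 6.6]
finger_gap: 0.0397
gripper_force: 63.7
```

Run:
```python
from tgt import *
where()
```

```text
clock 19.90 tcp in seat mm [-2.  -1.7 27.1] tilt [-0.03 -0.05  0.04] F seat [-1.1 -2.4  8.3] T [-0.41  0.55  0.01] gap 0.039666772394035675
```

Call:
step_arm(plan=[[0,0,0,0,0,0,3.5],[0,0,0,0,0,0,6],[0,0,0,0,0,0,7.5],[0,0,0,0,0,0,8.5],[0,0,0,0,0,0,8.5],[0,0,0,0,0,-1,8.5],[0,0,0,0,0,-3,8.5],[0,0,0,0,0,-4,8.5],[0,0,0,0,0,-5,8.5],[0,0,0,0,0,-5,8.5],[0,0,0,3,0,0,8.5],[0,0,0,0,0,0,8.5]])

```text
clock: 21.4
tcp_pos: [0.4895, -0.0515, 0.323]
eef_rot: [0.25, 0.932, -0.067, 0.253]
ft_force: [-0.3, 0.0, -0.4]
finger_gap: 0.0853
gripper_force: 0.0
```

Run:
```python
from tgt import *
where()
c=robot.camera('wrist');np.savez('w6.npz',**c);w2=dict(np.load('w2.npz'))
# compare gear as seen with predictions: hub bore centre & rim extents
hsv=cv2.cvtColor(c['img'],cv2.COLOR_RGB2HSV);m=((hsv[...,1]>50)&(hsv[...,0]<30)&(hsv[...,2]>60)).astype(np.uint8)
n,l,st,ce=cv2.connectedComponentsWithStats(cv2.morphologyEx(m,cv2.MORPH_OPEN,np.ones((3,3))))
for i in np.argsort(-st[1:,4])[:3]+1: print(st[i],ce[i].round(1))
r=robot.search_frame(c,'drive_gear_center');print([(np.round(x['box'],1).tolist(),round(x['conf'],2)) for x in r[:2]])
a=np.linspace(0,2*np.pi,200)
for off in (0,.007,.014):   # rim outline box incl. hub, underside at `off` above fitted shoulder
    P=np.vstack([q[:3]+np.c_[r*np.cos(a)-.001,r*np.sin(a),0*a+z+off]@S.T for r,z in ((.054,.0),(.054,.016),(.020,.056))])
    u=proj(c,P);lo,hi=u.min(0),u.max(0);print(off,'box',lo.round(1),hi.round(1),'size',(hi-lo).round(1))
```

```text
clock 21.40 tcp in seat mm [-34.1  -1.9 207.8] tilt [-0.07  0.02 -0.02] F seat [-0.5 -0.1 -0.2] T [0.   0.26 0.03] gap 0.085283568977653
[ 206  143  102  100 6462] [256.3 191.3]
[   0  266   65   64 1631] [ 22.3 304.5]
[440 140  43  91 663] [461.6 187. ]
[([256.3, 191.7, 104.0, 92.4], 0.77)]
0 box [207.  142.9] [307.9 241.3] size [100.9  98.4]
0.007 box [206.1 144. ] [308.9 244.2] size [102.9 100.2]
0.014 box [205.1 145.2] [310.  247.1] size [104.9 102. ]
```

Run:
```python
from h import *
print(robot.finish_job())
```

```text
the job is handed in; nothing more can be done
None
```

I fitted the larger gear, hub up, onto the turntable spindle, in mesh with the pinion and let go against what I take to be the shoulder. I then handed the job in at about 21 s; no verdict came back. My camera fit had put the shoulder about 7 mm lower. I judged the stop to be the shoulder because the mesh blocked rotation and the contact was firm and near the axis. One contact while lowering reached about 40 N (gear–pinion limit 45 N), and I backed off at once.

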